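# Find the heavy side of a recorder drum

### The job

The recorder drum on the balancing stand has a hidden heavy side. Take its red crank grip and crank the drum clockwise (as seen facing the crank side) through one full turn, feeling where it goes heavy and light; then turn it, either way, until its heavy side is straight down, and finish there still gripping the crank grip, with the drum at rest: do not let go. Leave the loose things around it where they are.

Things in the scene. Friction and masses are not known exactly. Their poses are not given: they have to be found in the camera images.
- stand: Fixed balancing stand: dark steel base plate 170 x 150 x 16 mm and a grey upright 60 mm wide, 206 mm high, behind the drum. Origin on the table right below the middle of the drum. x axis: level, along the drum's axle, the crank sticking out toward -x; z up; y level, across the drum.
- axle (a point): Centre of the drum, on its level axle, 170 mm above the table. The drum is an upright aluminium disc with brass rims, 163 mm across, 40 mm thick (20 mm either way from here along the axle), turning without end. A stiff bearing keeps it still wherever it is left: friction torque 0.45 N m, the same everywhere and both ways.
- drum_face (a point): Middle of the drum's crank-side face. The hidden weight inside, at any angle to the crank and different every time, shows nowhere. Its torque is up to 0.23 to 0.38 N m: turning is hardest where the heavy side is level with the axle and rising, easiest where it is level and sinking, and in between, equal to the mean, where it is at the top or bottom.
- drum (a joint): Turn of the drum in rad, growing without limit clockwise as seen from the crank side. 0: crank straight up; pi/2: crank toward the stand's -y; pi: crank straight down. Starts within 0.4 of 0. Turning takes about 1 to 14 N at the crank grip. Standing still, the bearing friction can hide the weight: feel while it moves, or compare turning both ways.
- crank_grip: Red revolving crank grip, 16 mm in diameter, 56 mm long, parallel to the axle. Origin at its middle: 60 mm from the axle line, 85 mm in front of the drum's centre (65 mm off its face, joined by a thin pin). It spins freely on its pin, so held from above, fingers closed across it, it can be led all round without turning the hand. Pinch it with 30 N or more. It weighs 12 g.
- cap1: Lowest of three stacked steel drum caps, each 88 mm across and 14 mm thick; origin under its centre. Loose; leave alone.
- cap2: Middle cap of the stack. Leave alone.
- cap3: Top cap of the stack. Leave alone.
- pulley: Loose bronze pulley lying flat, 76 mm across, 34 mm high; origin under its centre. Leave alone.
- jar: Loose green glass jar, 68 mm across, 100 mm high; origin under its centre. Leave alone.
- spacer: Loose aluminium spacer ring, 70 mm outside, 20 mm high; origin under its centre. Leave alone.

How it is judged:
By the outcome, as a careful person would: the job done as asked, in the order asked, and still so for the second after the job is handed in, while the arm keeps its last pose, push and grip.
It also fails if it takes over 72 s, if anything falls off the work surface, if the arm or the gripper's body presses on something with over 40 N, if the wrist force passes 120 N, or if a joint passes its speed limit or range.

### The arm

A 6-joint arm with a two-finger parallel gripper is mounted at the origin on the work surface. World frame = base frame: x ahead of the robot, y to its left, z up, the work surface at z = 0. Lengths are in m, angles in rad, forces in N, time in s.
With the tool pointing down it reaches from about 0.25 to 0.725 m from the base axis. Payload 9.7 kg.
Tool frame: the origin (TCP) lies midway between the tips of the shut fingers; the grasp point (between the pads) lies 19 mm behind it; z points along the fingers, y is the line along which they close (so a half turn about z gives the same grasp; the last joint's range is limited). The gripper opens to 85 mm and grips with 20 to 120 N. Pads are 22 mm wide; open, the fingers measure 114 mm over their backs; the gripper's body (76 mm by 85 mm) begins 54 mm behind the grasp point. The pads swing forward as they close: fully open they stand 13 mm farther back than shut.
Start: joints at [1.25, 0.087, 0.176, 1.66, 0, 1.571], TCP at [0.173, 0.522, 0.231] pointing down, gripper open.
Joint ranges: [-3.13, 3.13], [-0.85, 1.81], [-1.15, 1.24], [-2.2, 2.28], [-1.44, 1.52], [-3.14, 3.14]. Speed limits (rad/s): [2.22, 2.22, 2.57, 3.14, 3.14, 3.14].

### API

Orientations are given as a unit quaternion [w, x, y, z].
In Python, from plant import read_state, capture, camera_model, job_done, recognise, outline_of, mark_of gives the robot as it stands.
- The arm moves only by the shell command python3 -m crank 'ROWS' [OPENING]. ROWS is JSON, a list of rows, each a list of 2 entries, a list of its own where there are three numbers: the shift along the world's x, y, z as a fraction of full scale, then the turn, a rotation vector about the world's x, y, z as a fraction of full scale. In form: [[[tx, ty, tz], [wx, wy, wz]], ...]. A call has 1 to 12 rows; each row shifts and turns the commanded pose from where the row before left it; what a row does not reach is not made up. Full scale, the value 1, is 10 cm for a shift and 120 degrees for a turn. A row lasts 1/10 s, in which the tool goes at most 50 mm and 8.59 degrees, less where a joint would pass 70% of its speed; a pose out of reach is approached as far as the arm can. A call with a number of a shift or a turn outside -1 to 1 is refused whole. A call with a gripper value outside its range is refused whole. OPENING is the closure, from -1 (fully open) to 1 (shut), set as the call begins (- or left out, the last holds). The fingers move at their own pace and stop on an object; the grip force is fixed at half the most. Time passes only in rows, so rows that do not move let the fingers close. It gives the time, the measured TCP pose, the force, the opening and the grip force at its end, in the units of the state.
- read_state(): the state, without advancing time (a new reading comes with each control period).
- capture(name): name is "scene" or "side" or "wrist"; returns (picture, depth): 400x640x3 uint8, red, green, blue; 400x640 float32, m along the optical axis (not along the pixel's ray), 0 where there is no reading.
- camera_model(name): a dict with "intrinsics" (3x3 intrinsics, pixels), "world_to_cam" (4x4, takes a point from world to camera coordinates); the wrist camera has in their place "tool_from_camera" (4x4, takes a point from camera to tool coordinates, whose origin is the TCP and whose axes are the flange's). Camera axes: x right, y up, looking along -z (the intrinsics and any distortion apply to the point x, -y, -z); pixel columns grow to the right and rows downward; lengths in m; the calibration is good to about 2 mm. A picture is of the moment at which its call begins: read the wrist's pose just before it. camera_model takes no time and is no camera call.
- job_done(): hands the job in; it is judged then, once.
Trained networks look in the newest picture that a camera, given by its name, has taken for a name from the list of things; names that differ only in an ending like _2 or _b are one class to them, and where a whole thing is asked for, a point or a joint stands for the part that bears it (a point fixed in the world has none). Each returns a list of dicts, best first, with "confidence" (0 to 1); they miss things now and then, are a little off and sometimes report something else, mostly with a low value. They report only what shows in the picture. A call takes as long as a camera call.
- recognise(camera, target): "bbox" ([left, top, width, height] in pixels, round what is visible of it).
- outline_of(camera, target): "mask" (400x640 bool, what is visible of it) and "bbox" ([left, top, width, height] in pixels, round what is visible of it).
- mark_of(camera, target): "position" ([column, row] in pixels: a listed point, or the origin of a listed thing).
The state is a dict: "time": time; "joints": joint angles; "joint_vel": joint speeds; "joint_efforts": joint torques, N m; "ee_pos": TCP position; "tool_rot": TCP orientation; "wrist_force": force on the tool from outside, world axes, zero at the start; "moment": the same for the moment, N m; "grip_width": finger opening in m; "gripper_force": force on a finger pad.
Only numpy, scipy, OpenCV 4.12 (cv2) and the standard library are available. Lean on these libraries where they do the work, as an engineer would, in place of code of your own. Each camera call takes 0.05 s, during which the arm holds its last target. There are 200 camera calls.

## Working session

There is one attempt and no reset: what is moved stays moved. The work goes in short steps, Python scripts to look and compute and a shell command to move; the robot and the scene stay as the last step left them, time stands still between calls to the robot, and variables do not carry over. Pictures are saved under pics/ and viewed, at most 10 in all, crops included, and the job is handed in when it is done.

```bash
ls; mkdir -p pics; cat > h.py <<'E'
import numpy as np, cv2
from plant import *
def unproj(cam,px,depth):
    m=camera_model(cam);K=np.array(m["intrinsics"]);T=np.linalg.inv(np.array(m["world_to_cam"]))
    u,v=px; p=np.array([(u-K[0,2])/K[0,0]*depth,-(v-K[1,2])/K[1,1]*depth,-depth,1])
    return (T@p)[:3]
def proj(cam,P):
    m=camera_model(cam);K=np.array(m["intrinsics"]);p=np.array(m["world_to_cam"])@np.append(P,1)
    return np.array([K[0,0]*p[0]/-p[2]+K[0,2],K[1,1]*-p[1]/-p[2]+K[1,2]])
E
python3 - <<'E'
from h import *
for c in ["scene","side"]:
    im,d=capture(c); cv2.imwrite(f"pics/{c}.png",im[:,:,::-1]); np.save(f"d_{c}.npy",d)
    print(c,{k:np.round(v,3).tolist() if not isinstance(v,str) else v for k,v in camera_model(c).items()})
    for t in ["crank_grip","axle","drum_face","stand"]:
        for r in mark_of(c,t)[:2]:
            u,v=r["position"]; z=d[int(v),int(u)]
            print(c,t,np.round(r["position"],1),round(r["confidence"],2),z,np.round(unproj(c,(u,v),z),3))
    for r in outline_of(c,"crank_grip")[:1]:
        m=r["mask"]; ys,xs=np.nonzero(m&(d>0)); P=np.array([unproj(c,(x,y),d[y,x]) for x,y in zip(xs,ys)])
        print("grip cloud",r["bbox"],len(P),P.mean(0).round(3) if len(P) else 0,P.min(0).round(3),P.max(0).round(3))
print(read_state())
E
```

```text
pics
scene {'intrinsics': [[437.714, 0.0, 321.616], [0.0, 437.714, 202.755], [0.0, 0.0, 1.0]], 'world_to_cam': [[0.651, 0.759, -0.002, -0.34], [-0.596, 0.513, 0.617, 0.204], [0.47, -0.401, 0.787, -1.429], [0.0, 0.0, 0.0, 1.0]]}
scene crank_grip [375.4 208.9] 0.68 0.9622143 [0.648 0.049 0.232]
scene axle [388.5 196.1] 0.93 1.0129333 [0.63  0.112 0.21 ]
scene drum_face [379.7 199.7] 0.73 1.032982 [0.614 0.103 0.19 ]
scene stand [371.2 235.5] 0.95 1.1744926 [0.602 0.108 0.02 ]
grip cloud [368.9, 199.7, 14.9, 17.4] 125 [0.65  0.049 0.233] [0.637 0.024 0.226] [0.662 0.076 0.237]
side {'intrinsics': [[496.343, 0.0, 325.046], [0.0, 496.343, 197.898], [0.0, 0.0, 1.0]], 'world_to_cam': [[0.913, -0.407, 0.005, -0.489], [0.215, 0.494, 0.842, -0.26], [-0.346, -0.768, 0.539, -1.13], [0.0, 0.0, 0.0, 1.0]]}
side crank_grip [357.7 158.9] 0.56 1.263183 [0.646 0.047 0.233]
side axle [331.6 173. ] 0.89 0.0 [ 0.112 -0.939  0.83 ]
side axle [327.1 218.6] 0.21 1.4164501 [0.595 0.118 0.017]
side drum_face [333.7 173.2] 0.94 1.3138818 [0.602 0.094 0.177]
side stand [327.7 220. ] 0.86 1.409996 [0.593 0.11  0.017]
grip cloud [351.9, 155.1, 16.4, 8.1] 129 [0.677 0.097 0.199] [ 0.634  0.018 -0.001] [0.879 0.449 0.238]
{'time': 0.6, 'joints': array([ 1.25001975e+00,  8.68676082e-02,  1.75906027e-01,  1.65980655e+00,
       -2.53460960e-05,  1.57081441e+00]), 'joint_vel': array([-1.36688552e-03,  1.49143970e-04, -1.30833025e-04,  1.02728943e-03,
        2.00414262e-03,  4.94903962e-05]), 'joint_efforts': array([ 8.79104700e-04, -5.19822693e+01,  4.64690816e+01,  1.16564323e-03,
        9.25201743e-05,  1.19496596e-05]), 'ee_pos': array([0.173422  , 0.52193713, 0.23130508]), 'tool_rot': array([1.47618180e-05, 1.59710449e-01, 9.87163903e-01, 1.18936536e-05]), 'wrist_force': array([ 1.00066122, -0.23742393, -0.0862456 ]), 'moment': array([-0.00995325,  0.01064672,  0.05233402]), 'gripper_force': 0.0, 'grip_width': 0.08562591704114457}
```

View pics/scene.png

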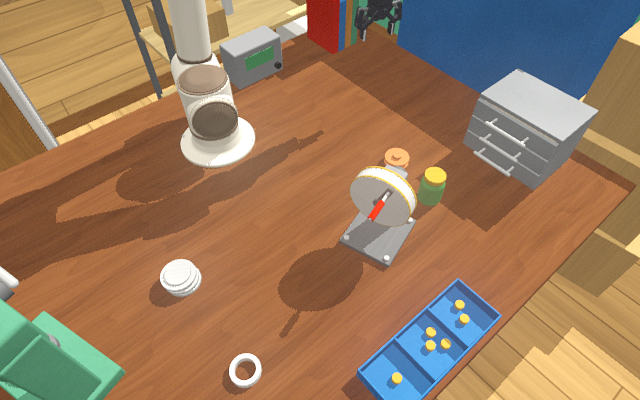

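View pics/side.png

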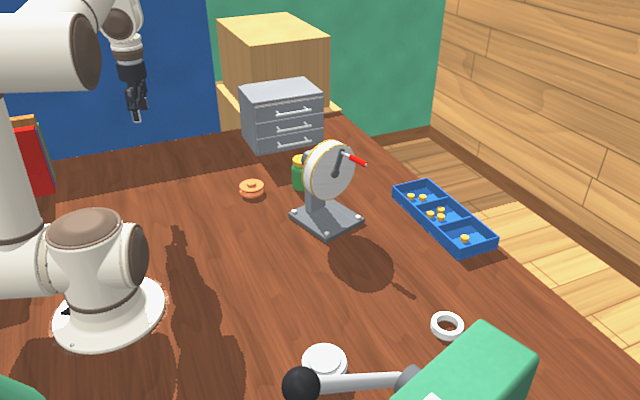

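```bash
python3 - <<'E'
from h import *
# triangulate axle, drum_face, stand with 2 cams
from scipy.optimize import least_squares
obs={"axle":((388.5,196.1),(331.6,173.)),"face":((379.7,199.7),(333.7,173.2)),"stand":((371.2,235.5),(327.7,220.)),"grip":((375.4,208.9),(357.7,158.9))}
for k,(a,b) in obs.items():
    r=least_squares(lambda P:np.r_[proj("scene",P)-a,proj("side",P)-b],[.6,.1,.15]);print(k,r.x.round(4),r.fun.round(1))
for c in ["scene","side"]:
    d=np.load(f"d_{c}.npy")
    m=camera_model(c)
    # grip: red mask from picture
    im=cv2.imread(f"pics/{c}.png").astype(int)
    red=(im[:,:,2]>110)&(im[:,:,2]>2*im[:,:,1])&(im[:,:,2]>2*im[:,:,0])&(d>0)
    ys,xs=np.nonzero(red);P=np.array([unproj(c,(x,y),d[y,x]) for x,y in zip(xs,ys)])
    P=P[np.linalg.norm(P-np.median(P,0),axis=1)<.06]
    C=P.mean(0);U,S,V=np.linalg.svd(P-C);print(c,len(P),C.round(4),V[0].round(3),((P-C)@V[0]).min().round(3),((P-C)@V[0]).max().round(3), P.min(0).round(3),P.max(0).round(3))
    H,W=d.shape;vv,uu=np.mgrid[:H,:W]
    K=np.array(m["intrinsics"]);T=np.linalg.inv(np.array(m["world_to_cam"]))
    Q=np.stack([(uu-K[0,2])/K[0,0]*d,-(vv-K[1,2])/K[1,1]*d,-d,np.ones_like(d)],-1)@T.T
    Q=Q[...,:3][d>0]
    s=Q[(abs(Q[:,0]-.605)<.16)&(abs(Q[:,1]-.11)<.16)&(Q[:,2]>.10)&(Q[:,2]<.28)]
    np.save(f"q_{c}.npy",s); 
    st=Q[(abs(Q[:,2]-.016)<.004)&(abs(Q[:,0]-.605)<.14)&(abs(Q[:,1]-.11)<.14)]
    if len(st)>50: print("base",len(st),cv2.minAreaRect((st[:,:2]*1000).astype(np.float32)))
    for t in ["cap3","pulley","jar","spacer"]:
        r=mark_of(c,t)
        if r: 
            u,v=r[0]["position"];print(t,r[0]["confidence"],unproj(c,(u,v),d[int(v),int(u)]).round(3))
E
```

```text
axle [0.6106 0.1399 0.1588] [-0.4  2.8 -2.1 -2.3]
face [0.6071 0.112  0.1698] [-0.2  1.4 -1.1 -1.1]
stand [0.5969 0.114  0.0117] [ 0.2 -0.8  0.6  0.6]
grip [0.6475 0.0494 0.2321] [-0.   0.1 -0.1 -0.1]
scene 544 [-0.1561  0.6098  0.1154] [ 0.979  0.119 -0.167] -0.063 0.045 [-0.219  0.601  0.055] [-0.113  0.638  0.173]
base 1958 ((598.3799438476562, 135.676513671875), (150.5657501220703, 171.91702270507812), 17.762290954589844)
cap3 0.9 [ 0.39  -0.351  0.037]
pulley 0.97 [0.466 0.353 0.026]
jar 0.93 [0.614 0.309 0.031]
spacer 0.58 [ 0.67  -0.342 -0.003]
side 747 [-0.144   0.6057  0.1282] [-0.016  0.004 -1.   ] -0.058 0.06 [-0.174  0.595  0.068] [-0.117  0.618  0.186]
base 1392 ((599.2722778320312, 134.62139892578125), (155.69766235351562, 174.52516174316406), 17.426450729370117)
cap3 0.64 [ 0.112 -0.939  0.83 ]
pulley 0.82 [0.428 0.338 0.022]
jar 0.85 [0.598 0.311 0.019]
spacer 0.83 [ 0.669 -0.348  0.002]
```

The pictures show the drum with its crank toward world -y/+x. The red grip is at about (376,209) in the scene picture and (357,159) in the side picture. The jar and pulley are behind the drum, and the caps and ring are well clear in front.

```bash
python3 - <<'E'
from h import *
from scipy.optimize import least_squares
for c in ["scene","side"]:
    d=np.load(f"d_{c}.npy"); im=cv2.imread(f"pics/{c}.png").astype(int)
    vv,uu=np.mgrid[:400,:640]
    red=(im[:,:,2]>110)&(im[:,:,2]>1.8*im[:,:,1])&(im[:,:,2]>1.8*im[:,:,0])&(d>0)
    g=(376,209) if c=="scene" else (357,159)
    red&=(abs(uu-g[0])<20)&(abs(vv-g[1])<20)
    red=cv2.erode(red.astype(np.uint8),np.ones((2,2)))>0
    ys,xs=np.nonzero(red);P=np.array([unproj(c,(x,y),d[y,x]) for x,y in zip(xs,ys)])
    P=P[np.linalg.norm(P-np.median(P,0),axis=1)<.04]
    # cylinder-axis fit radius 8mm
    C=P.mean(0);V=np.linalg.svd(P-C)[2][0]; V=V*np.sign(V[1])
    t=(P-C)@V
    print(c,"grip surf",len(P),C.round(4),V.round(3),"yaw",np.degrees(np.arctan2(V[1],V[0])).round(1),t.min().round(4),t.max().round(4))
    s=np.load(f"q_{c}.npy")
    rng=np.random.default_rng(0);best=0
    for _ in range(3000):
        a,b=s[rng.integers(len(s),size=2)][:,:2]; n=np.array([a[1]-b[1],b[0]-a[0]]);L=np.hypot(*n)
        if L<.02: continue
        n/=L; k=abs((s[:,:2]-a)@n)<.003
        if k.sum()>best: best=k.sum();K=k
    f=s[K];m=f[:,:2].mean(0);w=np.linalg.svd(f[:,:2]-m)[2][0]; w=w*np.sign(w[0]) 
    n=np.array([-w[1],w[0]]); 
    e=(f[:,:2]-m)@w
    print(" face plane",best,"stand-x yaw",np.degrees(np.arctan2(n[1],n[0])).round(1),"pt",m.round(4),"extent",np.percentile(e,[1,99]).round(3),"mid",(m+w*np.percentile(e,[1,99]).mean()).round(4),f[:,2].min(),f[:,2].max())
    hull=cv2.convexHull(np.c_[e,f[:,2]].astype(np.float32))[:,0]
    r=least_squares(lambda q:np.hypot(hull[:,0]-q[0],hull[:,1]-q[1])-q[2],[0,.17,.08],loss="soft_l1",f_scale=.002)
    print(" circle centre",(m+w*r.x[0]).round(4),r.x[1:].round(4))
E
```

```text
scene grip surf 113 [0.6514 0.0496 0.2324] [-0.294  0.956 -0.02 ] yaw 107.1 -0.0256 0.0281
 face plane 1852 stand-x yaw 107.5 pt [0.6094 0.1075] extent [-0.078  0.075] mid [0.6081 0.1071] 0.10029922987663575 0.2547857066293602
 circle centre [0.6076 0.107 ] [0.1732 0.081 ]
side grip surf 81 [0.645  0.0451 0.2307] [-0.293  0.956 -0.007] yaw 107.1 -0.027 0.0285
 face plane 1521 stand-x yaw 107.4 pt [0.6024 0.1038] extent [-0.07  0.08] mid [0.6073 0.1053] 0.10053853007301639 0.25436516354830974
 circle centre [0.6086 0.1057] [0.1734 0.0816]
```

The drum face centre is at about (0.608, 0.106), the stand's x axis has a yaw of 107.4°, and the grip is at about (0.647, 0.050, 0.227), so θ ≈ 0.34. I'll move above the grip next.

```bash
python3 -m crank '[[[0.2,-0.2,0.08],[0,0,0]],[[0.2,-0.2,0.08],[0,0,0]],[[0.2,-0.2,0.08],[0,0,0]],[[0.2,-0.2,0.08],[0,0,0]],[[0.2,-0.2,0.08],[0,0,0]],[[0.2,-0.2,0.08],[0,0,0]],[[0.2,-0.2,0.08],[0,0,0]],[[0.2,-0.2,0.08],[0,0,0]],[[0.2,-0.2,0.08],[0,0,0]],[[0.2,-0.2,0.08],[0,0,0]],[[0.2,-0.2,0.08],[0,0,0]],[[0.2,-0.2,0.08],[0,0,0]]]' -1
python3 -m crank '[[[0.2,-0.2,0],[0,0,-0.038]],[[0.2,-0.2,0],[0,0,-0.038]],[[0.2,-0.2,0],[0,0,-0.038]],[[0.2,-0.2,0],[0,0,-0.038]],[[0.2,-0.2,0],[0,0,-0.038]],[[0.2,-0.2,0],[0,0,-0.038]],[[0.2,-0.2,0],[0,0,-0.038]],[[0.2,-0.2,0],[0,0,-0.038]],[[0.2,-0.2,0],[0,0,-0.038]],[[0.2,-0.2,0],[0,0,-0.038]],[[0.2,-0.2,0],[0,0,-0.038]],[[0.15,-0.16,0],[0,0,-0.034]]]'
python3 -m crank '[[[0,0,0],[0,0,0]],[[0,0,0],[0,0,0]],[[0,0,0],[0,0,0]]]'
python3 - <<'E'
from h import *
from scipy.spatial.transform import Rotation as R
s=read_state();q=s["tool_rot"];M=R.from_quat(np.r_[q[1:],q[0]]).as_matrix()
print(s["ee_pos"],"tool y yaw",np.degrees(np.arctan2(M[1,1],M[0,1])),M[:,2].round(4),s["wrist_force"],s["joints"].round(3))
im,d=capture("wrist");cv2.imwrite("pics/w1.png",im[:,:,::-1])
m=camera_model("wrist");K=np.array(m["intrinsics"]);T=np.array(m["tool_from_camera"])
def W(u,v,z): return M@(T@np.array([(u-K[0,2])/K[0,0]*z,-(v-K[1,2])/K[1,1]*z,-z,1]))[:3]+s["ee_pos"]
r=mark_of("wrist","crank_grip")
for x in r[:2]:
    u,v=x["position"];z=d[int(v),int(u)];print(x,z,W(u,v,z))
r=outline_of("wrist","crank_grip")
if r:
    ys,xs=np.nonzero(r[0]["mask"]&(d>0));P=np.array([W(x,y,d[y,x]) for x,y in zip(xs,ys)])
    P=P[np.linalg.norm(P-np.median(P,0),axis=1)<.04];C=P.mean(0);V=np.linalg.svd(P-C)[2][0];print(r[0]["bbox"],r[0]["confidence"],C,V,np.sort(P[:,2])[[5,-5]])
    ex=np.array([-.299,.954,0]);ey=np.array([-.954,-.299,0])
    print("extent ex",np.percentile(P@ex,[1,99]),"ey",np.percentile(P@ey,[1,99]),"G0",np.array([.6274,.0445,0])@np.c_[ex,ey])
E
```

```text
time: 2.2
ee_pos: [0.4141, 0.281, 0.3277]
tool_rot: [0.0, 0.16, 0.987, 0.0]
wrist_force: [0.2, 0.7, -0.4]
grip_width: 0.0853
gripper_force: 0.0
time: 3.4
ee_pos: [0.6494, 0.0447, 0.3268]
tool_rot: [-0.0, 0.594, 0.805, -0.0]
wrist_force: [-0.2, -0.5, -0.1]
grip_width: 0.0853
gripper_force: 0.0
time: 3.7
ee_pos: [0.648, 0.0466, 0.3276]
tool_rot: [-0.0, 0.592, 0.806, 0.0]
wrist_force: [-0.4, -0.2, 1.4]
grip_width: 0.0857
gripper_force: 0.0
[0.64798321 0.04656523 0.32757245] tool y yaw 17.468455327802268 [ 1.e-04  2.e-04 -1.e+00] [-0.44188425 -0.16257703  1.3613919 ] [0.072 0.433 0.791 1.929 0.    1.338]
{'position': [324.7, 196.2], 'confidence': 0.62} 0.24727958 [0.64768795 0.05234915 0.23352852]
{'position': [96.8, 329.9], 'confidence': 0.54} 0.09970274 [0.58002762 0.03680036 0.38694788]
[313.6, 161.2, 22.6, 74.0] 0.66 [0.64788186 0.05151062 0.23200991] [ 0.31670147 -0.94845507  0.01153901] [0.22465076 0.23481678]
extent ex [-0.17300091 -0.1187472 ] ey [-0.64086569 -0.62615071] G0 [-0.1451396 -0.6118451]
```

The wrist view confirms the grip is centred at about (0.648, 0.050, 0.226). I'll descend and grip.

```bash
python3 -m crank '[[[0,0,-0.15],[0,0,0]],[[0,0,-0.15],[0,0,0]],[[0,0,-0.15],[0,0,0]],[[0,0,-0.15],[0,0,0]],[[0,0,-0.15],[0,0,0]],[[0,0,-0.15],[0,0,0]],[[0,0,-0.15],[0,0,0]],[[0,0,-0.15],[0,0,0]],[[0,0,-0.02],[0,0,0]],[[0,0,0],[0,0,0]],[[0,0,0],[0,0,0]]]'
python3 -m crank '[[[0,0,0],[0,0,0]],[[0,0,0],[0,0,0]],[[0,0,0],[0,0,0]],[[0,0,0],[0,0,0]],[[0,0,0],[0,0,0]],[[0,0,0],[0,0,0]]]' 1
python3 -m crank '[[[0,0,0],[0,0,0]],[[0,0,0],[0,0,0]],[[0,0,0],[0,0,0]],[[0,0,0],[0,0,0]]]'
python3 - <<'E'
from h import *
im,d=capture("scene");cv2.imwrite("pics/s2.png",cv2.resize(im[120:280,280:480,::-1],None,fx=3,fy=3))
E
```

```text
time: 4.95
ee_pos: [0.6485, 0.0462, 0.2064]
tool_rot: [0.0, 0.592, 0.806, 0.0]
wrist_force: [0.7, -0.1, 1.0]
grip_width: 0.0853
gripper_force: 0.0
time: 5.55
ee_pos: [0.6486, 0.046, 0.2055]
tool_rot: [0.0, 0.592, 0.806, 0.0]
wrist_force: [0.7, 0.0, 1.6]
grip_width: 0.0141
gripper_force: 58.5
time: 5.95
ee_pos: [0.6486, 0.046, 0.2055]
tool_rot: [0.0, 0.592, 0.806, 0.0]
wrist_force: [2.5, 0.7, 3.5]
grip_width: 0.0141
gripper_force: 58.7
```

View pics/s2.png

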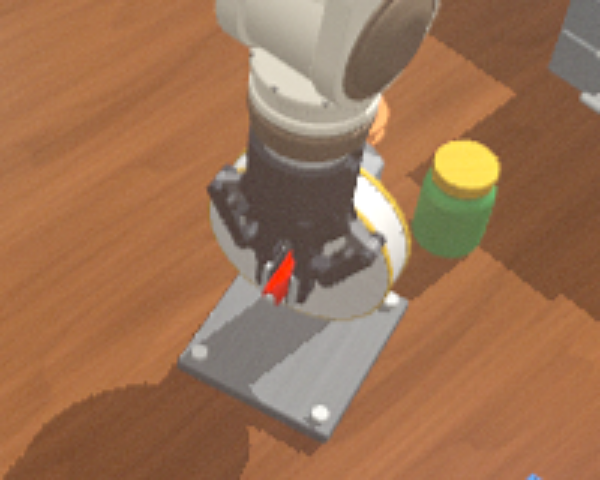

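The grip is between the fingers, with the pads reading 58 N. Next I'll compute the chord steps for a turn in 15° pieces.

```bash
python3 - <<'E'
import numpy as np
r=60
for a in range(20,380,15):
    p=lambda t:np.array([.954*r*np.sin(t),.299*r*np.sin(t),r*np.cos(t)])
    d=(p(np.radians(a+15))-p(np.radians(a)))/300
    print(a,"[%.3f,%.3f,%.3f]"%tuple(d))
E
```

```text
20 [0.044,0.014,-0.024]
35 [0.037,0.012,-0.035]
50 [0.027,0.008,-0.044]
65 [0.015,0.005,-0.050]
80 [0.002,0.001,-0.052]
95 [-0.011,-0.003,-0.051]
110 [-0.023,-0.007,-0.046]
125 [-0.034,-0.011,-0.038]
140 [-0.042,-0.013,-0.028]
155 [-0.048,-0.015,-0.016]
170 [-0.050,-0.016,-0.002]
185 [-0.049,-0.015,0.011]
200 [-0.044,-0.014,0.024]
215 [-0.037,-0.012,0.035]
230 [-0.027,-0.008,0.044]
245 [-0.015,-0.005,0.050]
260 [-0.002,-0.001,0.052]
275 [0.011,0.003,0.051]
290 [0.023,0.007,0.046]
305 [0.034,0.011,0.038]
320 [0.042,0.013,0.028]
335 [0.048,0.015,0.016]
350 [0.050,0.016,0.002]
365 [0.049,0.015,-0.011]
```

```bash
{ python3 -m crank '[[[0.044,0.014,-0.024],[0,0,0]],[[0.044,0.014,-0.024],[0,0,0]],[[0.044,0.014,-0.024],[0,0,0]]]'
python3 -m crank '[[[0.037,0.012,-0.035],[0,0,0]],[[0.037,0.012,-0.035],[0,0,0]],[[0.037,0.012,-0.035],[0,0,0]]]'
python3 -m crank '[[[0.027,0.008,-0.044],[0,0,0]],[[0.027,0.008,-0.044],[0,0,0]],[[0.027,0.008,-0.044],[0,0,0]]]'
python3 -m crank '[[[0.015,0.005,-0.05],[0,0,0]],[[0.015,0.005,-0.05],[0,0,0]],[[0.015,0.005,-0.05],[0,0,0]]]'
} | tee -a log.txt | grep -E "ee_pos|wrist|grip_w"
python3 -c "
from h import *
s=read_state();print(s['time'],s['ee_pos'],s['wrist_force'],s['moment'],s['joint_vel'].round(3))"
```

```text
ee_pos: [0.6606, 0.0497, 0.199]
wrist_force: [-8.2, -2.6, 7.5]
grip_width: 0.0143
ee_pos: [0.6718, 0.0533, 0.1884]
wrist_force: [-7.9, -2.9, 8.5]
grip_width: 0.0136
ee_pos: [0.68, 0.0559, 0.1754]
wrist_force: [-8.9, -1.9, 9.6]
grip_width: 0.0146
ee_pos: [0.6846, 0.0573, 0.1606]
wrist_force: [-8.4, -2.6, 11.6]
grip_width: 0.0141
7.2 [0.68463905 0.05731531 0.1605951 ] [-8.44600669 -2.55024192 11.55928041] [-0.49701962  1.52842417  0.12283494] [ 0.004  0.029 -0.061 -0.077 -0.003  0.007]
```

Tracking is good and the forces are low, so I'll continue the turn.

```bash
{ python3 -m crank '[[[0.002,0.001,-0.052],[0,0,0]],[[0.002,0.001,-0.052],[0,0,0]],[[0.002,0.001,-0.052],[0,0,0]]]'
python3 -m crank '[[[-0.011,-0.003,-0.051],[0,0,0]],[[-0.011,-0.003,-0.051],[0,0,0]],[[-0.011,-0.003,-0.051],[0,0,0]]]'
python3 -m crank '[[[-0.023,-0.007,-0.046],[0,0,0]],[[-0.023,-0.007,-0.046],[0,0,0]],[[-0.023,-0.007,-0.046],[0,0,0]]]'
python3 -m crank '[[[-0.034,-0.011,-0.038],[0,0,0]],[[-0.034,-0.011,-0.038],[0,0,0]],[[-0.034,-0.011,-0.038],[0,0,0]]]'
python3 -m crank '[[[-0.042,-0.013,-0.028],[0,0,0]],[[-0.042,-0.013,-0.028],[0,0,0]],[[-0.042,-0.013,-0.028],[0,0,0]]]'
python3 -m crank '[[[-0.048,-0.015,-0.016],[0,0,0]],[[-0.048,-0.015,-0.016],[0,0,0]],[[-0.048,-0.015,-0.016],[0,0,0]]]'
python3 -m crank '[[[-0.05,-0.016,-0.002],[0,0,0]],[[-0.05,-0.016,-0.002],[0,0,0]],[[-0.05,-0.016,-0.002],[0,0,0]]]'
python3 -m crank '[[[-0.049,-0.015,0.011],[0,0,0]],[[-0.049,-0.015,0.011],[0,0,0]],[[-0.049,-0.015,0.011],[0,0,0]]]'
} | tee -a log.txt | grep -E "ee_pos|wrist|grip_w"
```

```text
ee_pos: [0.6855, 0.0576, 0.1453]
wrist_force: [-7.3, -3.4, 12.1]
grip_width: 0.0145
ee_pos: [0.6827, 0.0567, 0.1303]
wrist_force: [-5.1, -2.6, 14.0]
grip_width: 0.0139
ee_pos: [0.6764, 0.0547, 0.1166]
wrist_force: [-1.0, -2.2, 12.9]
grip_width: 0.0142
ee_pos: [0.6669, 0.0517, 0.105]
wrist_force: [3.2, -0.0, 11.5]
grip_width: 0.0143
ee_pos: [0.6544, 0.0478, 0.0959]
wrist_force: [5.0, 0.2, 7.7]
grip_width: 0.014
ee_pos: [0.6398, 0.0432, 0.0906]
wrist_force: [6.3, -0.5, 5.4]
grip_width: 0.0142
ee_pos: [0.6244, 0.0383, 0.0896]
wrist_force: [5.8, 0.3, 2.7]
grip_width: 0.0146
ee_pos: [0.6095, 0.0336, 0.0928]
wrist_force: [6.3, -1.1, 2.5]
grip_width: 0.0142
```

```bash
{ python3 -m crank '[[[-0.044,-0.014,0.024],[0,0,0]],[[-0.044,-0.014,0.024],[0,0,0]],[[-0.044,-0.014,0.024],[0,0,0]]]'
python3 -m crank '[[[-0.037,-0.012,0.035],[0,0,0]],[[-0.037,-0.012,0.035],[0,0,0]],[[-0.037,-0.012,0.035],[0,0,0]]]'
python3 -m crank '[[[-0.027,-0.008,0.044],[0,0,0]],[[-0.027,-0.008,0.044],[0,0,0]],[[-0.027,-0.008,0.044],[0,0,0]]]'
python3 -m crank '[[[-0.015,-0.005,0.05],[0,0,0]],[[-0.015,-0.005,0.05],[0,0,0]],[[-0.015,-0.005,0.05],[0,0,0]]]'
python3 -m crank '[[[-0.002,-0.001,0.052],[0,0,0]],[[-0.002,-0.001,0.052],[0,0,0]],[[-0.002,-0.001,0.052],[0,0,0]]]'
python3 -m crank '[[[0.011,0.003,0.051],[0,0,0]],[[0.011,0.003,0.051],[0,0,0]],[[0.011,0.003,0.051],[0,0,0]]]'
python3 -m crank '[[[0.023,0.007,0.046],[0,0,0]],[[0.023,0.007,0.046],[0,0,0]],[[0.023,0.007,0.046],[0,0,0]]]'
python3 -m crank '[[[0.034,0.011,0.038],[0,0,0]],[[0.034,0.011,0.038],[0,0,0]],[[0.034,0.011,0.038],[0,0,0]]]'
python3 -m crank '[[[0.042,0.013,0.028],[0,0,0]],[[0.042,0.013,0.028],[0,0,0]],[[0.042,0.013,0.028],[0,0,0]]]'
python3 -m crank '[[[0.048,0.015,0.016],[0,0,0]],[[0.048,0.015,0.016],[0,0,0]],[[0.048,0.015,0.016],[0,0,0]]]'
python3 -m crank '[[[0.05,0.016,0.002],[0,0,0]],[[0.05,0.016,0.002],[0,0,0]],[[0.05,0.016,0.002],[0,0,0]]]'
python3 -m crank '[[[0.049,0.015,-0.011],[0,0,0]],[[0.049,0.015,-0.011],[0,0,0]],[[0.049,0.015,-0.011],[0,0,0]]]'
python3 -m crank '[[[0.044,0.014,-0.024],[0,0,0]],[[0.044,0.014,-0.024],[0,0,0]],[[0.044,0.014,-0.024],[0,0,0]]]'
python3 -m crank '[[[0.037,0.012,-0.035],[0,0,0]],[[0.037,0.012,-0.035],[0,0,0]],[[0.037,0.012,-0.035],[0,0,0]]]'
} | tee -a log.txt | grep -E "ee_pos|wrist|grip_w"
cat > fit.py <<'E'
import re,numpy as np
from scipy.optimize import least_squares
t=open("log.txt").read();g=lambda k:np.array([eval(x) for x in re.findall(k+r": (\[.*\])",t)])
P=g("ee_pos");F=g("wrist_force");sg=np.array([1]*26+[-1]*(len(P)-26))
u=np.array([.954,.299,0]);B=np.array([.0,-.1,.8])
U=P@u;Z=P[:,2]
r=least_squares(lambda q:np.hypot(U-q[0],Z-q[1])-q[2],[.612,.15,.06]);print("circle",r.x.round(4),"rms",r.fun.std().round(5))
th=np.arctan2(U-r.x[0],Z-r.x[1])
for b in (0,1):
    Fb=F-b*B
    tau=-.06*((Fb@u)*np.cos(th)-Fb[:,2]*np.sin(th))  # torque hand puts on drum, cw
    A=np.c_[sg,np.sin(th),np.cos(th)];c,*_=np.linalg.lstsq(A,tau,rcond=None)
    # resist = f + W sin(phi_heavy) ; tau = W*sin(th-thd+pi) -> rising when past bottom: W sin(th-thd)
    W=np.hypot(c[1],c[2]);thd=np.arctan2(-c[2],c[1])
    print("bias",b,"f %.3f W %.3f theta_down %.1f deg"%(c[0],W,np.degrees(thd)),"res",(tau-A@c).std().round(3))
print("theta now",np.degrees(th[-1]).round(1),np.c_[np.degrees(th),tau].round(2)[::2].tolist())
E
python3 fit.py
```

```text
ee_pos: [0.5961, 0.0294, 0.0998]
wrist_force: [6.4, -0.3, 1.9]
grip_width: 0.014
ee_pos: [0.5847, 0.0258, 0.1106]
wrist_force: [6.5, -2.0, 0.8]
grip_width: 0.0144
ee_pos: [0.5765, 0.0233, 0.1238]
wrist_force: [5.3, -2.6, -0.8]
grip_width: 0.0143
ee_pos: [0.5719, 0.0218, 0.1387]
wrist_force: [7.1, -2.0, -2.7]
grip_width: 0.0144
ee_pos: [0.5712, 0.0216, 0.1542]
wrist_force: [5.0, -3.0, -4.0]
grip_width: 0.0145
ee_pos: [0.5743, 0.0226, 0.1694]
wrist_force: [3.5, -4.2, -4.2]
grip_width: 0.0143
ee_pos: [0.581, 0.0247, 0.1833]
wrist_force: [1.2, -4.1, -5.9]
grip_width: 0.0142
ee_pos: [0.5908, 0.0278, 0.1949]
wrist_force: [-2.5, -5.9, -3.7]
grip_width: 0.014
ee_pos: [0.6033, 0.0317, 0.2035]
wrist_force: [-5.0, -7.4, -2.7]
grip_width: 0.0145
ee_pos: [0.6176, 0.0362, 0.2084]
wrist_force: [-6.7, -7.5, -1.0]
grip_width: 0.0141
ee_pos: [0.6326, 0.041, 0.2093]
wrist_force: [-7.7, -6.1, 0.8]
grip_width: 0.0141
ee_pos: [0.6472, 0.0456, 0.2061]
wrist_force: [-9.2, -5.7, 1.8]
grip_width: 0.0141
ee_pos: [0.6604, 0.0498, 0.1991]
wrist_force: [-9.6, -6.2, 4.2]
grip_width: 0.014
ee_pos: [0.6716, 0.0532, 0.1889]
wrist_force: [-9.6, -8.0, 5.0]
grip_width: 0.0142
circle [0.6113 0.1494 0.0601] rms 5e-05
bias 0 f 0.455 W 0.282 theta_down -20.1 deg res 0.024
bias 1 f 0.455 W 0.237 theta_down -23.7 deg res 0.024
theta now 49.0 [[34.3, 0.65], [64.39, 0.71], [93.94, 0.64], [123.09, 0.56], [152.96, 0.45], [-176.05, 0.33], [-145.75, 0.26], [-115.26, 0.2], [-85.45, 0.27], [-55.68, 0.33], [-25.88, 0.47], [4.3, 0.55], [34.12, 0.66]]
```

The full clockwise turn is done (26 pieces, 390° commanded). The fit gives f = 0.455 N m and heavy side down at θ ≈ -22°, with the crank now at 49°. I'll go back counterclockwise past that angle to compare both ways.

```bash
{ python3 -m crank '[[[-0.037,-0.012,0.035],[0,0,0]],[[-0.037,-0.012,0.035],[0,0,0]],[[-0.037,-0.012,0.035],[0,0,0]]]'
python3 -m crank '[[[-0.044,-0.014,0.024],[0,0,0]],[[-0.044,-0.014,0.024],[0,0,0]],[[-0.044,-0.014,0.024],[0,0,0]]]'
python3 -m crank '[[[-0.049,-0.015,0.011],[0,0,0]],[[-0.049,-0.015,0.011],[0,0,0]],[[-0.049,-0.015,0.011],[0,0,0]]]'
python3 -m crank '[[[-0.05,-0.016,-0.002],[0,0,0]],[[-0.05,-0.016,-0.002],[0,0,0]],[[-0.05,-0.016,-0.002],[0,0,0]]]'
python3 -m crank '[[[-0.048,-0.015,-0.016],[0,0,0]],[[-0.048,-0.015,-0.016],[0,0,0]],[[-0.048,-0.015,-0.016],[0,0,0]]]'
python3 -m crank '[[[-0.042,-0.013,-0.028],[0,0,0]],[[-0.042,-0.013,-0.028],[0,0,0]],[[-0.042,-0.013,-0.028],[0,0,0]]]'
python3 -m crank '[[[-0.034,-0.011,-0.038],[0,0,0]],[[-0.034,-0.011,-0.038],[0,0,0]],[[-0.034,-0.011,-0.038],[0,0,0]]]'
python3 -m crank '[[[-0.023,-0.007,-0.046],[0,0,0]],[[-0.023,-0.007,-0.046],[0,0,0]],[[-0.023,-0.007,-0.046],[0,0,0]]]'
python3 -m crank '[[[-0.011,-0.003,-0.051],[0,0,0]],[[-0.011,-0.003,-0.051],[0,0,0]],[[-0.011,-0.003,-0.051],[0,0,0]]]'
python3 -m crank '[[[0.002,0.001,-0.052],[0,0,0]],[[0.002,0.001,-0.052],[0,0,0]],[[0.002,0.001,-0.052],[0,0,0]]]'
} | tee -a log.txt | grep -E "wrist"
cat >> fit.py <<'E'
# joint fit of a constant force bias via torque AND radial consistency is not separable; fit per direction
m=sg<0
print("ccw tau",np.c_[np.degrees(th),tau][m].round(2).tolist())
for b in (0,.5,1):
  Fb=F-b*B; tau=-.06*((Fb@u)*np.cos(th)-Fb[:,2]*np.sin(th))
  for s in (1,-1):
    k=sg==s
    A=np.c_[np.sin(th),np.cos(th)][k];c,*_=np.linalg.lstsq(A,tau[k]-s*.45,rcond=None)
    print("bias",b,"dir",s,"W %.3f down %.1f"%(np.hypot(*c),np.degrees(np.arctan2(-c[1],c[0]))))
E
python3 fit.py
```

```text
wrist_force: [2.2, -3.3, -4.1]
wrist_force: [4.6, -3.1, -4.2]
wrist_force: [6.9, -2.8, -3.5]
wrist_force: [7.9, -2.3, -3.6]
wrist_force: [10.1, -1.4, -0.8]
wrist_force: [10.4, -2.4, 3.8]
wrist_force: [8.6, -0.9, 7.0]
wrist_force: [4.4, -3.2, 11.5]
wrist_force: [-0.1, -4.8, 12.5]
wrist_force: [-3.2, -6.7, 11.9]
circle [0.6113 0.1494 0.06  ] rms 6e-05
bias 0 f 0.458 W 0.288 theta_down -19.0 deg res 0.024
bias 1 f 0.458 W 0.242 theta_down -22.3 deg res 0.024
theta now -98.2 [[34.28, 0.65], [64.38, 0.71], [93.95, 0.64], [123.11, 0.56], [152.98, 0.45], [-176.02, 0.33], [-145.73, 0.26], [-115.25, 0.2], [-85.45, 0.27], [-55.69, 0.33], [-25.91, 0.47], [4.27, 0.55], [34.09, 0.66], [35.73, -0.23], [5.96, -0.37], [-23.37, -0.47], [-52.44, -0.59], [-82.85, -0.69]]
ccw tau [[35.73, -0.23], [20.7, -0.3], [5.96, -0.37], [-8.77, -0.37], [-23.37, -0.47], [-37.76, -0.55], [-52.44, -0.59], [-67.46, -0.67], [-82.85, -0.69], [-98.19, -0.7]]
bias 0 dir 1 W 0.283 down -20.2
bias 0 dir -1 W 0.308 down -15.6
bias 0.5 dir 1 W 0.260 down -21.8
bias 0.5 dir -1 W 0.285 down -16.7
bias 1 dir 1 W 0.238 down -23.8
bias 1 dir -1 W 0.261 down -18.1
```

Both directions agree to within a few degrees, so the heavy side is down at about -20°. I'll go clockwise to that angle and settle.

```bash
cp log.txt log_ccw.txt; { python3 -m crank '[[[-0.002,-0.001,0.052],[0,0,0]],[[-0.002,-0.001,0.052],[0,0,0]],[[-0.002,-0.001,0.052],[0,0,0]]]'
python3 -m crank '[[[0.011,0.003,0.051],[0,0,0]],[[0.011,0.003,0.051],[0,0,0]],[[0.011,0.003,0.051],[0,0,0]]]'
python3 -m crank '[[[0.023,0.007,0.046],[0,0,0]],[[0.023,0.007,0.046],[0,0,0]],[[0.023,0.007,0.046],[0,0,0]]]'
python3 -m crank '[[[0.034,0.011,0.038],[0,0,0]],[[0.034,0.011,0.038],[0,0,0]],[[0.034,0.011,0.038],[0,0,0]]]'
python3 -m crank '[[[0.042,0.013,0.028],[0,0,0]],[[0.042,0.013,0.028],[0,0,0]],[[0.042,0.013,0.028],[0,0,0]]]'
python3 -m crank '[[[0.048,0.015,0.016],[0,0,0]]]'
} | tee -a log.txt | grep -E "wrist"
sed -i 's/^P=g.*/&\nP,F=P[:42],F[:42]/; s/^sg=.*//; s/;sg=np.array.*//' fit.py; sed -i 's/^P,F=.*/&\nsg=np.array([1]*26+[-1]*10+[1]*(len(P)-36))/' fit.py
python3 -m crank '[[[0,0,0],[0,0,0]],[[0,0,0],[0,0,0]],[[0,0,0],[0,0,0]],[[0,0,0],[0,0,0]],[[0,0,0],[0,0,0]],[[0,0,0],[0,0,0]]]'
python3 fit.py | grep -v tau; python3 - <<'E'
from h import *
s=read_state();p=s["ee_pos"];print("theta",np.degrees(np.arctan2(p@[.954,.299,0]-.6113,p[2]-.1494)),s["joint_vel"].round(4))
im,d=capture("side");cv2.imwrite("pics/s3.png",cv2.resize(im[80:260,230:430,::-1],None,fx=3,fy=3))
E
```

```text
wrist_force: [5.0, -4.4, -3.5]
wrist_force: [4.5, -3.9, -5.2]
wrist_force: [2.1, -4.1, -6.1]
wrist_force: [-2.2, -7.4, -5.2]
wrist_force: [-3.3, -6.8, -3.0]
wrist_force: [-8.1, -6.0, 3.7]
time: 19.0
ee_pos: [0.6086, 0.0334, 0.2057]
tool_rot: [0.0, 0.592, 0.806, -0.0]
wrist_force: [-3.4, -5.5, 2.9]
grip_width: 0.0144
gripper_force: 60.2
circle [0.6113 0.1494 0.06  ] rms 6e-05
theta -20.234943820270423 [-0.0018  0.001  -0.0009  0.0009  0.0022  0.0006]Traceback (most recent call last):
  File "fit.py", line 12, in <module>
    A=np.c_[sg,np.sin(th),np.cos(th)];c,*_=np.linalg.lstsq(A,tau,rcond=None)
            ^^
NameError: name 'sg' is not defined. Did you mean: 'g'?
```

View pics/s3.png

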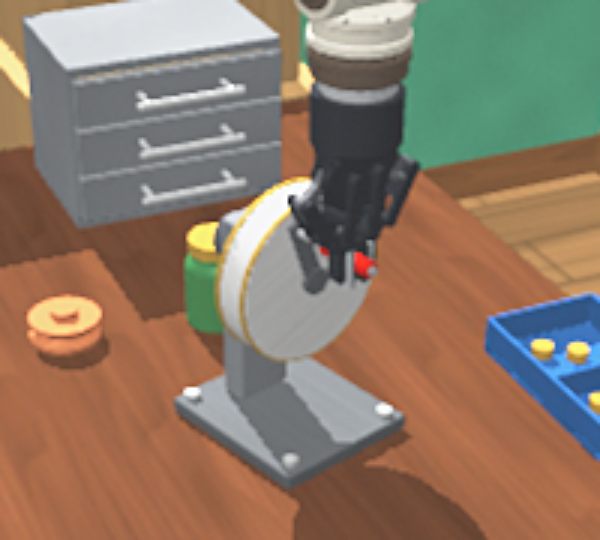

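```bash
sed -i '/^sg=/d; s/^P,F=.*/P,F=P[:41],F[:41]/; s/^u=/sg=np.array([1]*26+[-1]*10+[1]*5);u=/' fit.py; python3 fit.py | grep -v tau | grep -v now
```

```text
circle [0.6113 0.1494 0.06  ] rms 6e-05Traceback (most recent call last):
  File "fit.py", line 12, in <module>
    A=np.c_[sg,np.sin(th),np.cos(th)];c,*_=np.linalg.lstsq(A,tau,rcond=None)
      ~~~~~^^^^^^^^^^^^^^^^^^^^^^^^^^
    res = self.concatenate(tuple(objs), axis=axis)
ValueError: all the input array dimensions except for the concatenation axis must match exactly, but along dimension 0, the array at index 0 has size 41 and the array at index 1 has size 42
```

```bash
sed -i 's/^u=np/P,F=P[:41],F[:41];u=np/; s/^sg=np.*;u=/P,F=P[:41],F[:41];sg=np.array([1]*26+[-1]*10+[1]*5);u=/' fit.py; python3 fit.py | grep -v "tau\|now"
```

```text
circle [0.6113 0.1494 0.06  ] rms 6e-05
bias 0 f 0.457 W 0.288 theta_down -18.7 deg res 0.026
bias 1 f 0.457 W 0.242 theta_down -22.0 deg res 0.026
bias 0 dir 1 W 0.283 down -19.9
bias 0 dir -1 W 0.308 down -15.6
bias 0.5 dir 1 W 0.260 down -21.5
bias 0.5 dir -1 W 0.285 down -16.7
bias 1 dir 1 W 0.238 down -23.4
bias 1 dir -1 W 0.261 down -18.1
```

The estimates range from about -19° to -22°, and the crank is at rest at -20.2° and still gripped, so I'll hand it in.

```bash
python3 -c "
from plant import *
print(job_done())"
```

```text
the job is handed in; nothing more can be done
None
```

I cranked the drum clockwise through a full turn (about 390°), then set it at crank angle -20.2°, where the forces put the heavy side straight down (best estimate -19° to -22°). It is at rest with the grip still held, nothing loose was touched, and I handed the job in at about 19 s without seeing a verdict.

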